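# Load the glue cartridge into the bench dispenser

## Robot

A 6-joint arm with a two-finger parallel gripper is mounted at the origin on the work surface. World frame = base frame: x ahead of the robot, y to its left, z up, the work surface at z = 0. Lengths are in m, angles in rad, forces in N, time in s.
With the tool pointing down it reaches from about 0.375 to 0.9 m from the base axis. Payload 3.1 kg.
Tool frame: the origin (TCP) lies midway between the tips of the shut fingers; the grasp point (between the pads) lies 19 mm behind it; z points along the fingers, y is the line along which they close (so a half turn about z gives the same grasp; the last joint's range is limited). The gripper opens to 85 mm and grips with 20 to 120 N. Pads are 22 mm wide; open, the fingers measure 114 mm over their backs; the gripper's body (76 mm by 85 mm) begins 54 mm behind the grasp point. The pads swing forward as they close: fully open they stand 13 mm farther back than shut.
Start: joints at [1.06, 0.527, 1.433, -0, 1.181, -0.178], TCP at [0.204, 0.591, 0.231] pointing down, gripper open.
Joint ranges: [-3.08, 3.08], [-0.75, 2.2], [0.22, 2.44], [-1.43, 4.57], [0, 2.65], [-2.85, 2.85]. Speed limits (rad/s): [2.79, 2.79, 3.14, 3.14, 3.14, 3.14].

## Interface

Orientations are given as a unit quaternion [x, y, z, w].
In Python, from station import manip gives the robot as it stands. The module is installed in compiled form; this text tells all that it offers.
- The arm moves only by the tool apply_moves, never from a script. Its arguments are lists of equal length, an entry for each row: "claw": the gripper's target within -1 to 1 (fully open at 1, half-way at 0, shut at -1); "travel": the shift along the tool's x, y, z scaled (see below), a list of three; "turn": the turn, a rotation vector about the tool's x, y, z scaled (see below), a list of three. In form: {"claw": [claw, ...], "travel": [[dx, dy, dz], ...], "turn": [[rx, ry, rz], ...]}. A call has 1 to 5 rows; each row is the pose to reach, as a shift and turn from the pose commanded when the call began, along the tool's axes at that moment, turning the shorter way round; what a row does not reach only later rows make up. The controller multiplies each number of a shift by 800 mm and each number of a turn by 180 degrees. A row lasts 1/12 s, in which the tool goes at most 41.7 mm and 7.16 degrees, less where a joint would pass 70% of its speed; a pose out of reach is approached as far as the arm can. A call with a number of a shift or a turn outside -1 to 1 is refused whole. A call with a gripper value outside its range is refused whole. The fingers move at their own pace and stop on an object; "newtons" is the grip in N (left out, the last holds). Time passes only in rows, so rows that repeat a pose let the fingers close. It gives the time, the measured TCP pose, the force, the opening and the grip force at its end, in the units of the state.
- manip.sense(): the state, without advancing time (a new reading comes with each control period).
- manip.snapshot(name): name is "scene" or "top" or "wrist"; returns a dict with "pixels" (384x512x3 uint8, red, green, blue), "depth" (384x512 float32, m along the optical axis (not along the pixel's ray), 0 where there is no reading), "intrinsics" (3x3 intrinsics, pixels), "k1" (the pictures are not rectified: a ray, as slopes to the right and down, at radius r is drawn at 1 + k1 r^2 times it, then the intrinsics apply), "R" (3x3) and "t" (3): a world point X has camera coordinates R X + t. Camera axes: x right, y down, z forward; pixel columns grow to the right and rows downward; lengths in m; the calibration is good to about 2 mm. A picture is of the moment at which its call begins.
- manip.sign_off(): hands the job in; it is judged then, once.
The state is a dict: "t": time; "q": joint angles; "qd": joint speeds; "tau": joint torques, N m; "tcp_pos": TCP position; "tool_rot": TCP orientation; "force": force on the tool from outside, world axes, zero at the start; "ft_torque": the same for the moment, N m; "finger_gap": opening from 0.0 (shut) to 1.0 (fully open); "gripper_force": force on a finger pad.
Only numpy, scipy, OpenCV 4.12 (cv2) and the standard library are available. Lean on these libraries where they do the work, as an engineer would, in place of code of your own. Each camera call takes 0.05 s, during which the arm holds its last target. There are 200 camera calls.

## Task

Load the orange glue cartridge into the bench dispenser: lift the red spring-loaded clamp bar by its black knob, turn it a quarter turn aside, lay the cartridge in the black V-cradle with its nozzle pointing away from the motor and pusher, then swing the bar back across the cartridge and lower it until it rests on the barrel. Leave the blue cartridge alone in the rack and let go of everything at the end.

Things in the scene. Friction and masses are not known exactly. Their poses are not given: they have to be found in the camera images.
- orange_mid (a point): Centre of the orange cartridge: rigid barrel 36 mm diameter, 124 mm long, lying in one of the black rack's two V-slots (90 mm apart), centre 50 mm above the table. Own x axis: along the barrel to the white nose; steel nozzle tip 105 mm ahead, rear cap ends 68 mm behind. It may have rolled about x. 120 g. V-supports 40 mm before and behind the centre; the middle 60 mm is free for fingers.
- nozzle_tip (a point): Tip of the orange cartridge's steel nozzle (8 mm thick), on the barrel's axis, 105 mm from its centre.
- blue_mid (a point): Centre of the blue cartridge, same shape and axes, in the rack's other slot. Leave it.
- cradle (a point): Fixed point on the grey dispenser, 65 mm above the table: a seated barrel's centre. x: along the barrel's axis to the outlet, where the nozzle points; aluminium pusher (face at x -85, top 7 mm above this point) and motor behind. z up. Two black V-supports at x -40 and +40 mm, 12 mm thick, open 48 mm wide at this height, clear between them. Up to 15 mm off along x is fine.
- clamp_knob (a point): Centre of the upright round black knob on the red clamp bar's end, 26 mm diameter, its top 23 mm and the bar 22 mm from here; it spins freely on its stem. It circles at 115 mm about the bar's rod (at x 0, y +85 mm in the cradle's frame). In that frame: (0, -30, +45) mm closed on nothing (start up to 9 degrees off), (0, -30, +55) closed on a cartridge, (-115, +85, +45) a quarter turn aside and let down.
- clamp_lift (a joint): Height of the clamp bar, m, 0 (lowest) to 0.045; about 0.010 when it rests on a cartridge. A damped spring and weight pull it down with 6 to 9 N; let go, it sinks. Lift it well clear (0.03 to 0.04) before turning it, out and back: low down it would scrape over the empty cradle, and strike a cartridge lying there.
- clamp_swing (a joint): Turn of the clamp bar, rad: 0 square across the cradle, grows clockwise seen from above, 1.57 a quarter turn aside. Stops at -0.05 and 1.75; starts at 0 to 0.15. Turns freely, stays where left. Aside and let go, it sinks to lift 0 beside the cradle. Clamped, it should be within about 0.2 of 0.
Mind the look-alikes: they are no part of the job. Of the things that look like the part that bears orange_mid, the smaller one is meant.

How it is judged:
On the way, in this order (a step that is already met when the one before it is completed fails the run):
1. the clamp bar is lifted at least 20 mm by its spring-loaded rod (value of joint clamp_lift above 0.02 m), for 0.1 s.
2. the bar is turned aside by 60 degrees or more (knob more than 30 mm to the +y side of the cradle's axis) (y of clamp_knob in the frame of cradle above 0.03 m), for 0.2 s.
3. the orange cartridge lies in the cradle, nozzle to the outlet, while the bar is still aside (x of orange_mid in the frame of cradle between -0.015 and 0.015 m and y of orange_mid in the frame of cradle between -0.01 and 0.01 m and z of orange_mid in the frame of cradle between -0.01 and 0.01 m and angle between the x axis of orange_mid and the x axis of cradle, either way round below 0.17 rad and x of nozzle_tip in the frame of cradle above 0.08 m and y of clamp_knob in the frame of cradle above 0.03 m), for 0.2 s.
At the end, for the whole second after the job is handed in: Orange cartridge in the cradle: centre within 15 mm along the axis, 10 mm across and in height, axis within 10 degrees, nozzle to the outlet. Clamp bar back across it (knob within 24 mm of square) and down on the barrel (knob 49 to 63 mm above the cradle point), staying there when let go (x of orange_mid in the frame of cradle between -0.015 and 0.015 m and y of orange_mid in the frame of cradle between -0.01 and 0.01 m and z of orange_mid in the frame of cradle between -0.01 and 0.01 m and angle between the x axis of orange_mid and the x axis of cradle, either way round below 0.17 rad and x of nozzle_tip in the frame of cradle above 0.08 m and x of clamp_knob in the frame of cradle between -0.024 and 0.024 m and y of clamp_knob in the frame of cradle below -0.01 m and z of clamp_knob in the frame of cradle between 0.049 and 0.063 m); the robot touches nothing.
It fails at once if the blue cartridge is moved more than 30 mm (distance of blue_mid from where it was at the start of the episode above 0.03 m).
It also fails if it takes over 72 s, if anything falls off the work surface, if the arm or the gripper's body presses on something with over 40 N, if the wrist force passes 120 N, or if a joint passes its speed limit or range.

## Working session

There is one attempt and no reset: what is moved stays moved. The work goes in short steps, Python scripts to look and compute and a tool call to move; the robot and the scene stay as the last step left them, time stands still between calls to the robot, and variables do not carry over. Pictures are saved under pics/ and viewed, at most 10 in all, crops included, and the job is handed in when it is done.

Besides the shell and the picture viewer there is one more tool, called after "Call:" as name(argument=value, ...) on one line, values as JSON. apply_moves: Moves the arm, as the interface text tells. Shifts and turns lie within -1 to 1; 1 stands for 800 mm of shift or 180 degrees of turn. Its arguments: {"type":"object","properties":{"claw":{"type":"array","items":{"type":"number"}},"travel":{"type":"array","items":{"type":"array","items":{"type":"number"}}},"turn":{"type":"array","items":{"type":"array","items":{"type":"number"}}},"newtons":{"type":"number"}},"required":["claw","travel","turn"]}

```bash
mkdir -p pics
cat > h.py <<'E'
import numpy as np, cv2
from scipy.spatial.transform import Rotation as Rn
from station import manip
def snap(n,f=None):
    s=manip.snapshot(n)
    if f: cv2.imwrite('pics/'+f,s['pixels'][:,:,::-1])
    return s
def rays(s,uv):
    K=s['intrinsics'];k=s['k1'] 
    d=np.array([k,0,0,0,0.]) if np.ndim(k)==0 else np.array(k)
    return cv2.undistortPoints(np.array(uv,float).reshape(-1,1,2),K,d).reshape(-1,2)
def onplane(s,uv,z):
    p=rays(s,uv); d=np.c_[p,np.ones(len(p))]@s['R']; c=-s['R'].T@s['t']
    return c+d*((z-c[2])/d[:,2])[:,None]
def cloud(s):
    h,w=s['depth'].shape; v,u=np.mgrid[:h,:w]
    p=rays(s,np.c_[u.ravel(),v.ravel()]); z=s['depth'].ravel()[:,None]
    P=(np.c_[p,np.ones(len(p))]*z-s['t'])@s['R']
    P[z[:,0]==0]=np.nan
    return P.reshape(h,w,3)
def goal(p,R=None,base=None):
    """rows from commanded pose base=(pos,rotmat) -> scaled numbers"""
    p0,R0=base
    t=R0.T@(np.array(p)-p0)/0.8
    r=np.zeros(3) if R is None else Rn.from_matrix(R0.T@R).as_rotvec()/np.pi
    return t.round(4),r.round(4)
E
python3 - <<'E'
from h import *
a=snap('scene','s0.png');b=snap('top','t0.png')
for s in(a,b):print(-s['R'].T@s['t'],s['k1'],s['intrinsics'][0,0])
q=manip.sense();print(q['tcp_pos'],q['tool_rot'],q['force'],q['t'])
E
```

```text
[0.9935162  0.6619817  0.62269845] -0.1191529281194011 443.63702945223207
[ 0.30962039 -0.02204706  1.13156906] -0.08189505402277487 396.9876094512682
[0.20323303 0.59035096 0.23042533] [ 1.65136192e-01  9.86270278e-01 -9.26136558e-04 -3.44703680e-04] [ 0.18823824  0.41785876 -0.34444688] 0.1
```

View pics/s0.png

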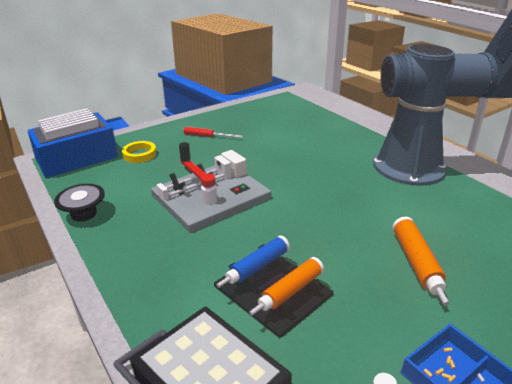

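View pics/t0.png

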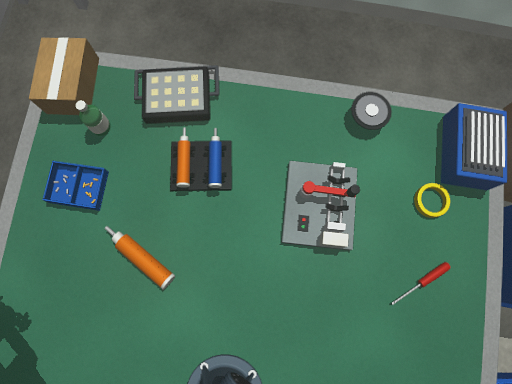

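The pictures show the rack with orange at top (183,160) and blue at (215,160), nozzles up (+x). The dispenser's motor is at (335,238), its outlet at (338,168), the knob at (354,190) and the rod at (308,187). The larger orange look-alike lies loose at (143,260).

```bash
cat > m.py <<'E'
from h import *
b=snap('top'); P=cloud(b); hsv=cv2.cvtColor(b['pixels'],cv2.COLOR_RGB2HSV)
a=snap('scene'); Q=cloud(a); hq=cv2.cvtColor(a['pixels'],cv2.COLOR_RGB2HSV)
def roi(m,x0,x1,y0,y1):
    o=np.zeros_like(m);o[y0:y1,x0:x1]=m[y0:y1,x0:x1];return o
def fit(m,z,s):
    v,u=np.nonzero(m); p=onplane(s,np.c_[u,v],z)
    (c,sz,an)=cv2.minAreaRect((p[:,:2]*1000).astype(np.float32)); box=cv2.boxPoints((c,sz,an))
    e=[box[1]-box[0],box[2]-box[1]]; l=max(e,key=np.linalg.norm)
    return np.round(c,1),np.round(sz,1),round(np.degrees(np.arctan2(l[1],l[0])),1),len(u)
org=cv2.inRange(hsv,(5,150,100),(20,255,255)); print('orange',fit(roi(org,165,200,120,200),.05,b))
blu=cv2.inRange(hsv,(105,120,60),(130,255,255)); print('blue',fit(roi(blu,200,235,120,200),.05,b))
print('scene orange',fit(roi(cv2.inRange(hq,(5,150,100),(20,255,255)),240,330,250,320),.05,a))
red=roi(cv2.inRange(hsv,(0,150,80),(6,255,255))|cv2.inRange(hsv,(174,150,80),(180,255,255)),295,350,175,205)
print('red',fit(red,.10,b), 'z',np.nanmedian(P[red>0],0))
pl=onplane(b,[(x,y) for x,y in [(289,162),(357,166),(352,250),(283,243)]],.02);print('base corners',pl.round(3))
# white/pusher/motor/rail pts by height
for n,(x0,x1,y0,y1) in {'motor':(320,352,230,246),'pusher':(326,350,208,225),'nose':(330,347,160,178),'knob':(346,362,183,198),'V1':(326,350,176,186),'V2':(326,350,199,213)}.items():
    w=P[y0:y1,x0:x1].reshape(-1,3); k=w[w[:,2]>.03]
    print(n,len(k),k.mean(0).round(3),np.percentile(k[:,2],[5,50,95,99]).round(3))
print('table z',np.nanmedian(P[300:330,250:300,2]))
# knob top
w=P[180:200,340:366].reshape(-1,3);k=w[w[:,2]>.118];print('knobtop',len(k),np.mean(k,0),k.min(0),k.max(0))
cv2.imwrite('pics/crop.png',cv2.resize(np.hstack([b['pixels'][155:255,275:365,::-1],a['pixels'][130:230,145:280,::-1]]),None,fx=3.4,fy=3.4,interpolation=cv2.INTER_CUBIC))
E
python3 m.py
```

```text
orange (array([611. , 211.6]), array([122.7,  34.2]), np.float32(10.4), 511)
blue (array([622.8, 121.4]), array([124.5,  36.5]), np.float32(8.4), 531)
scene orange (array([602.9, 211.4]), array([147.1,  43.3]), np.float32(9.6), 1159)
red (array([ 580.5, -188.9]), array([ 30.9, 119.1]), np.float32(-86.0), 314) z [ 0.5790543  -0.18059563  0.08964366]
base corners [[ 0.663 -0.089  0.02 ]
 [ 0.681 -0.288  0.02 ]
 [ 0.434 -0.297  0.02 ]
 [ 0.426 -0.102  0.02 ]]
motor 420 [ 0.454 -0.232  0.067] [0.042 0.07  0.074 0.075]
pusher 187 [ 0.518 -0.233  0.052] [0.036 0.045 0.074 0.075]
nose 144 [ 0.656 -0.226  0.047] [0.036 0.045 0.058 0.065]
knob 133 [ 0.578 -0.258  0.121] [0.087 0.132 0.136 0.137]
V1 152 [ 0.621 -0.23   0.05 ] [0.035 0.049 0.065 0.067]
V2 172 [ 0.545 -0.233  0.049] [0.036 0.047 0.066 0.067]
table z 0.0007440319180753196
knobtop 91 [ 0.57918517 -0.25942065  0.13178084] [ 0.56827704 -0.27226573  0.11847966] [ 0.59353947 -0.2478846   0.13792911]
```

View pics/crop.png

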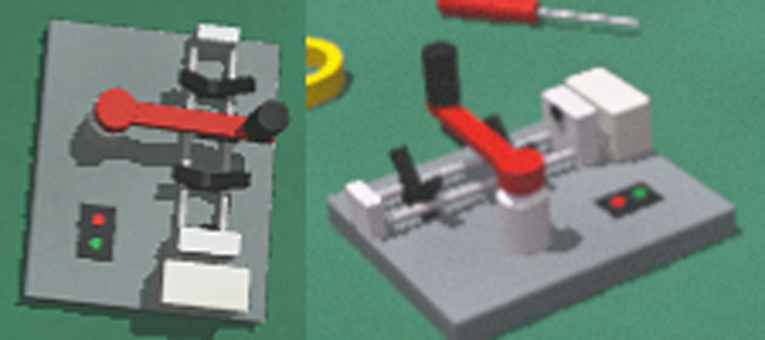

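The crop shows the red bar across the cradle with its disc at the rod, the knob at the far end, the two black V's, and the pusher plus motor at the bottom. All of this agrees with the given geometry. I'll refine the cradle frame.

```bash
cat > m2.py <<'E'
from m import *
print('----')
def rect(p):
    (c,sz,an)=cv2.minAreaRect((p[:,:2]*1000).astype(np.float32)); return np.round(c,1),np.round(sz,1),round(an,1)
def reg(x0,x1,y0,y1,z0,z1):
    w=P[y0:y1,x0:x1].reshape(-1,3); return w[(w[:,2]>z0)&(w[:,2]<z1)]
m=np.zeros(P.shape[:2],np.uint8); gray=(hsv[...,1]<60)
# base slab top: grey pixels
sl=P[150:260,275:365]; g=gray[150:260,275:365]&(sl[...,2]>.012)&(sl[...,2]<.035)
print('slab z',np.median(sl[g][:,2]),rect(sl[g]))
v,u=np.nonzero(g); c=onplane(b,np.c_[u+275,v+150],np.median(sl[g][:,2])); print('slab',rect(c))
print('motor',rect(reg(318,354,228,248,.06,.08)),'pusher',rect(reg(322,352,222,232,.06,.076)))
dark=(hsv[...,2]<70)
for n,(x0,x1,y0,y1) in {'V1':(322,354,172,186),'V2':(322,354,199,213)}.items():
    d=dark[y0:y1,x0:x1]; w=P[y0:y1,x0:x1]; k=w[d&(w[...,2]>.04)&(w[...,2]<.08)]
    print(n,len(k),k.mean(0).round(4),rect(k))
v,u=np.nonzero(red); d=red[:, :318].copy(); v,u=np.nonzero(d)
p=onplane(b,np.c_[u,v],.097); e=p[p[:,1]>-.14]; (cc,r)=cv2.minEnclosingCircle((e[:,:2]*1000).astype(np.float32)); print('disc',cc,r, 'top z',np.nanmax(P[185:190,305:311,2]))
kd=P[178:202,340:368].reshape(-1,3); kk=kd[kd[:,2]>.129]; print('knob top',len(kk),kk.mean(0),rect(kk))
E
sed -i 's/^cv2.imwrite.*//' m.py; python3 m2.py | sed -n '/----/,$p'
```

```text
----
slab z 0.025284062734351048 (array([ 551.3, -191.8]), array([242.3, 201.6]), 2.5)
slab (array([ 550.5, -191.4]), array([241.3, 200.7]), 2.3)
motor (array([ 458.1, -235.3]), array([48.7, 72.4]), 5.4) pusher (array([ 485.7, -228.9]), array([24. , 61.6]), 11.4)
V1 96 [ 0.6216 -0.23    0.0546] (array([ 622.3, -229.4]), array([12.2, 60.7]), 1.1)
V2 100 [ 0.5421 -0.233   0.0548] (array([ 542.8, -232.8]), array([12.7, 61.8]), 1.0)
disc (575.94580078125, -139.4484405517578) 13.910187721252441 top z 0.09663455085630987
knob top 76 [ 0.58015821 -0.26053942  0.13349582] (array([ 580.8, -260.8]), array([23.8, 24.8]), 51.9)
```

```bash
cat > g.py <<'E'
import sys
from h import *
def yawR(th):
    c,s=np.cos(np.radians(th)),np.sin(np.radians(th)); return np.array([[-s,c,0],[c,s,0],[0,0,-1.]])
O=np.array([.582,-.2315,.065]);ex=np.array([np.cos(.040),np.sin(.040),0]);ey=np.array([-ex[1],ex[0],0])
def cr(x,y,z): return O+x*ex+y*ey+np.array([0,0,z])
q=manip.sense(); base=(np.array(q['tcp_pos']),Rn.from_quat(q['tool_rot']).as_matrix())
if __name__=='__main__':
    print(q['t'],q['tcp_pos'].round(4),q['force'].round(1),q['finger_gap'],q['q'].round(2))
    for a in sys.argv[1:]:
        v=[float(i) for i in a.split(',')]; print(a,*goal(v[:3],yawR(v[3]),base))
E
python3 g.py .581,-.2605,.23,92.3
```

```text
0.3 [0.2035 0.5907 0.231 ] [ 0.  -0.3  0.4] 0.9981246690132111 [ 1.06  0.53  1.43  0.    1.18 -0.18]
.581,-.2605,.23,92.3 [-0.7928 -0.8522  0.0017] [-2.000e-04 -1.000e-04 -1.184e-01]
```

Call:
apply_moves(claw=[1,1,1,1,1], travel=[[-0.7928,-0.8522,0],[-0.7928,-0.8522,0],[-0.7928,-0.8522,0],[-0.7928,-0.8522,0],[-0.7928,-0.8522,0]], turn=[[0,0,-0.1184],[0,0,-0.1184],[0,0,-0.1184],[0,0,-0.1184],[0,0,-0.1184]], newtons=40)

```text
t: 0.72
tcp_pos: [0.2873, 0.4015, 0.2314]
tool_rot: [-0.021, 1.0, 0.0, 0.0]
force: [1.0, 0.1, -0.6]
finger_gap: 1.003
gripper_force: 0.0
```

```bash
python3 g.py .581,-.2605,.23,92.3
```

```text
0.7167 [0.2873 0.4015 0.2314] [ 1.   0.1 -0.6] 1.0033207274652949 [ 0.72  0.35  1.76 -0.    1.03 -0.89]
.581,-.2605,.23,92.3 [-0.3323 -0.842   0.0018] [0.     0.0001 0.0005]
```

Call:
apply_moves(claw=[1,1,1,1,1], travel=[[-0.0956,-0.2423,0],[-0.0956,-0.2423,0],[-0.0956,-0.2423,0],[-0.0956,-0.2423,0],[-0.0956,-0.2423,0]], turn=[[0,0,0],[0,0,0],[0,0,0],[0,0,0],[0,0,0]])

```text
t: 1.13
tcp_pos: [0.3717, 0.2107, 0.2316]
tool_rot: [-0.02, 1.0, 0.0, 0.0]
force: [0.7, 1.1, 0.3]
finger_gap: 0.999
gripper_force: 0.0
```

Call:
apply_moves(claw=[1,1,1,1,1], travel=[[-0.0956,-0.2423,0],[-0.0956,-0.2423,0],[-0.0956,-0.2423,0],[-0.0956,-0.2423,0],[-0.0956,-0.2423,0]], turn=[[0,0,0],[0,0,0],[0,0,0],[0,0,0],[0,0,0]])

```text
t: 1.55
tcp_pos: [0.4559, 0.0198, 0.2316]
tool_rot: [-0.02, 1.0, 0.0, 0.0]
force: [0.4, 0.2, -0.4]
finger_gap: 0.999
gripper_force: 0.0
```

Call:
apply_moves(claw=[1,1,1,1,1], travel=[[-0.0956,-0.2423,0],[-0.0956,-0.2423,0],[-0.0956,-0.2423,0],[-0.0956,-0.2423,0],[-0.0956,-0.2423,0]], turn=[[0,0,0],[0,0,0],[0,0,0],[0,0,0],[0,0,0]])

```text
t: 1.97
tcp_pos: [0.54, -0.1708, 0.2314]
tool_rot: [-0.02, 1.0, 0.0, 0.0]
force: [1.3, 0.3, 0.0]
finger_gap: 0.999
gripper_force: 0.0
```

```bash
python3 g.py .581,-.2605,.23,92.3;  python3 g.py .581,-.2605,.11,92.3
```

```text
1.9667 [ 0.54   -0.1708  0.2314] [1.3 0.3 0. ] 0.9986899984510548 [-0.5   0.45  1.58  0.    1.11 -2.11]
.581,-.2605,.23,92.3 [-0.0468 -0.114   0.0017] [ 0.      0.0001 -0.0002]
1.9667 [ 0.54   -0.1708  0.2314] [1.3 0.3 0. ] 0.9986899984510548 [-0.5   0.45  1.58  0.    1.11 -2.11]
.581,-.2605,.11,92.3 [-0.0468 -0.114   0.1517] [ 0.      0.0001 -0.0002]
```

Call:
apply_moves(claw=[1,1,1,1,1], travel=[[-0.0468,-0.114,0],[-0.0468,-0.114,0],[-0.0468,-0.114,0],[-0.0468,-0.114,0.05],[-0.0468,-0.114,0.1]], turn=[[0,0,0],[0,0,0],[0,0,0],[0,0,0],[0,0,0]])

```text
t: 2.38
tcp_pos: [0.5834, -0.2618, 0.153]
tool_rot: [-0.019, 1.0, -0.003, 0.004]
force: [-0.3, -0.5, -0.2]
finger_gap: 1.0
gripper_force: 0.0
```

Call:
apply_moves(claw=[0.3,0.3,0.3,0,0], travel=[[0,0,0.03],[0,0,0.063],[0,0,0.063],[0,0,0.063],[0,0,0.063]], turn=[[0,0,0],[0,0,0],[0,0,0],[0,0,0],[0,0,0]])

```text
t: 2.8
tcp_pos: [0.5816, -0.2589, 0.1022]
tool_rot: [-0.02, 1.0, -0.001, 0.001]
force: [-1.0, 0.2, 0.2]
finger_gap: 0.497
gripper_force: 0.0
```

```bash
python3 g.py .581,-.2605,.10,92.3; python3 -c "
from h import *
snap('scene','s1.png');s=snap('wrist','w1.png')"; python3 -c "
import cv2,numpy as np;a=cv2.imread('pics/s1.png')[110:230,130:290];b=cv2.imread('pics/w1.png')
cv2.imwrite('pics/c1.png',np.hstack([cv2.resize(a,(400,300)),cv2.resize(b,(400,300))]))"
```

```text
2.8 [ 0.5816 -0.2589  0.1022] [-1.   0.2  0.2] 0.49731330983584005 [-0.59  0.7   1.51 -0.    0.93 -2.21]
.581,-.2605,.10,92.3 [ 0.0008 -0.002   0.0028] [-0.0004  0.0006  0.    ]
```

View pics/c1.png

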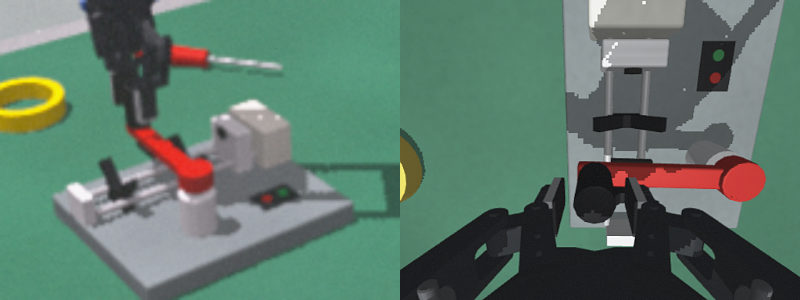

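The knob stands between the pads (right view near (595,190), pads at 557 and 630), with the fingers above the bar. I'll close.

Call:
apply_moves(claw=[-1,-1,-1,-1,-1], travel=[[0,-0.002,0.001],[0,-0.002,0.001],[0,-0.002,0.001],[0,-0.002,0.001],[0,-0.002,0.001]], turn=[[0,0,0],[0,0,0],[0,0,0],[0,0,0],[0,0,0]], newtons=50)

```text
t: 3.32
tcp_pos: [0.5816, -0.2603, 0.1017]
tool_rot: [-0.02, 1.0, -0.001, 0.001]
force: [-0.4, 1.0, 5.9]
finger_gap: 0.287
gripper_force: 49.0
```

Call:
apply_moves(claw=[-1,-1,-1,-1,-1], travel=[[0,0,0],[0,0,-0.01],[0,0,-0.02],[0,0,-0.03],[0,0,-0.03]], turn=[[0,0,0],[0,0,0],[0,0,0],[0,0,0],[0,0,0]])

```text
t: 3.73
tcp_pos: [0.5805, -0.2593, 0.1247]
tool_rot: [-0.02, 1.0, 0.0, -0.0]
force: [0.3, 2.0, -6.7]
finger_gap: 0.289
gripper_force: 49.7
```

```bash
python3 g.py; python3 -c "
from g import *
print((base[0]-cr(0,0,0))@np.c_[ex,ey])"
```

```text
3.7333 [ 0.5805 -0.2593  0.1247] [ 0.3  2.  -6.7] 0.2893684399913371 [-0.6   0.67  1.49  0.    0.98 -2.21]
[-0.00263275 -0.02773539]
```

Call:
apply_moves(claw=[-1,-1,-1,-1], travel=[[0,0,-0.008],[0,0,-0.015],[0,0,-0.015],[0,0,-0.015]], turn=[[0,0,0],[0,0,0],[0,0,0],[0,0,0]])

```text
t: 4.07
tcp_pos: [0.5806, -0.2594, 0.1363]
tool_rot: [-0.02, 1.0, 0.0, -0.0]
force: [-1.2, 2.6, -7.5]
finger_gap: 0.286
gripper_force: 49.7
```

Call:
apply_moves(claw=[-1,-1,-1,-1,-1], travel=[[0.0192,0.0017,0],[0.0412,0.007,0],[0.062,0.0156,0],[0.0812,0.0274,0],[0.0984,0.0421,0]], turn=[[0,0,0],[0,0,0],[0,0,0],[0,0,0],[0,0,0]])

```text
t: 4.48
tcp_pos: [0.5017, -0.2288, 0.1364]
tool_rot: [-0.019, 1.0, 0.0, 0.002]
force: [5.8, 5.2, -9.0]
finger_gap: 0.29
gripper_force: 49.7
```

```bash
python3 g.py; python3 -c "
from g import *
print((base[0]-cr(0,.085,0))@np.c_[ex,ey])"
```

```text
4.4833 [ 0.5017 -0.2288  0.1364] [ 5.8  5.2 -9. ] 0.2898990084175375 [-0.63  0.56  1.71  0.    0.87 -2.24]
[-0.08013973 -0.07912793]
```

Forces are small and the knob follows the arc. I'll finish the turn.

Call:
apply_moves(claw=[-1,-1,-1,-1,-1], travel=[[0.0146,0.0171,0],[0.0264,0.0364,0],[0.0351,0.0572,0],[0.0403,0.0792,0],[0.0421,0.1016,0]], turn=[[0,0,0],[0,0,0],[0,0,0],[0,0,0],[0,0,0]])

```text
t: 4.9
tcp_pos: [0.466, -0.1507, 0.1373]
tool_rot: [-0.02, 1.0, -0.002, 0.003]
force: [3.9, 0.4, -7.0]
finger_gap: 0.286
gripper_force: 49.8
```

Call:
apply_moves(claw=[-1,-1,-1,-1,-1], travel=[[0,0,0],[0,0,0],[0,0,0.013],[0,0,0.026],[0,0,0.038]], turn=[[0,0,0],[0,0,0],[0,0,0],[0,0,0],[0,0,0]])

```text
t: 5.32
tcp_pos: [0.4658, -0.1513, 0.1064]
tool_rot: [-0.02, 1.0, -0.001, 0.002]
force: [1.8, 0.8, -3.7]
finger_gap: 0.293
gripper_force: 50.3
```

```bash
python3 g.py; python3 -c "
from g import *
print((base[0]-cr(0,.085,0))@np.c_[ex,ey])"
```

```text
5.3167 [ 0.4658 -0.1513  0.1064] [ 1.8  0.8 -3.7] 0.29277208312901876 [-0.54  0.55  1.88 -0.    0.7  -2.15]
[-0.11294904 -0.00020115]
```

Call:
apply_moves(claw=[0.4,0.4,0.4,0.4,0.4], travel=[[0,0,0.003],[0,0,0.003],[0,0,0.003],[0,0,0.003],[0,0,-0.02]], turn=[[0,0,0],[0,0,0],[0,0,0],[0,0,0],[0,0,0]])

```text
t: 5.73
tcp_pos: [0.4622, -0.1489, 0.1203]
tool_rot: [-0.02, 1.0, 0.001, -0.002]
force: [-0.1, -0.6, 0.7]
finger_gap: 0.704
gripper_force: 0.0
```

Call:
apply_moves(claw=[0.4,0.4,0.4,0.4], travel=[[0,0,-0.05],[0,0,-0.1],[0,0,-0.13],[0,0,-0.13]], turn=[[0,0,0],[0,0,0],[0,0,0],[0,0,0]])

```text
t: 6.07
tcp_pos: [0.467, -0.1514, 0.2317]
tool_rot: [-0.02, 1.0, -0.004, 0.006]
force: [0.1, -0.6, -0.3]
finger_gap: 0.7
gripper_force: 0.0
```

```bash
python3 g.py .611,.211,.16,98.2; python3 m2.py | grep -E "orange|blue|knob"; python3 -c "
from m import *
k=P[190:250,280:345].reshape(-1,3);k=k[(k[:,2]>.124)&(k[:,2]<.15)];print(len(k),k.mean(0))
for m,r in((org,(165,200,120,200)),(blu,(200,235,120,200))):
  w=P[roi(m,*r)>0];w=w[w[:,2]>.06]
  print(np.percentile(w,[2,98],0).mean(0),cv2.minAreaRect((w[:,:2]*1000).astype(np.float32)),w[:,2].max())"|tail -3
```

```text
6.0667 [ 0.467  -0.1514  0.2317] [ 0.1 -0.6 -0.3] 0.7004541713179909 [-0.54  0.34  1.77 -0.    1.02 -2.15]
.611,.211,.16,98.2 [-0.1972  0.4461  0.0885] [-0.0025  0.0034 -0.0327]
orange (array([611.1, 210.8]), array([121.7,  36.7]), np.float32(8.4), 519)
blue (array([624.3, 121.6]), array([122.1,  34.5]), np.float32(9.4), 525)
scene orange (array([602.9, 211.6]), array([147. ,  43.5]), np.float32(9.4), 1158)
knob 239 [ 0.461 -0.156  0.566] [0.563 0.566 0.567 0.568]
knobtop 519 [ 0.46184427 -0.15428626  0.56492665] [ 0.4461239  -0.17399711  0.55783861] [ 0.48113665 -0.13398111  0.56890773]
knob top 670 [ 0.46218764 -0.15585944  0.56444319] (array([ 464.7, -157.6]), array([39.8, 45.7]), 6.6)
0 [nan nan nan]
[0.60741826 0.20914503 0.06566268] ((607.5067138671875, 209.14065551757812), (121.17097473144531, 31.48873519897461), 8.903100967407227) 0.07283464222183914
[0.62017944 0.1206945  0.06581646] ((620.385986328125, 119.670166015625), (122.04469299316406, 28.688934326171875), 9.737699508666992) 0.07345048552045132m2.py:16: RuntimeWarning: Mean of empty slice.
  print(n,len(k),k.mean(0).round(4),rect(k))
  ret = um.true_divide(
<string>:3: RuntimeWarning: Mean of empty slice.
  ret = um.true_divide(
```

Call:
apply_moves(claw=[0.4,0.4,0.4,0.4,0.4], travel=[[-0.1945,0.446,0],[-0.1945,0.446,0],[-0.1945,0.446,0],[-0.1945,0.446,0],[-0.1945,0.446,0]], turn=[[0,0,-0.0355],[0,0,-0.0355],[0,0,-0.0355],[0,0,-0.0355],[0,0,-0.0355]])

```text
t: 6.68
tcp_pos: [0.5385, 0.0464, 0.2237]
tool_rot: [-0.075, 0.997, 0.0, -0.002]
force: [1.0, 0.0, 0.6]
finger_gap: 0.7
gripper_force: 0.0
```

```bash
python3 g.py .609,.2105,.14,98.7
```

```text
6.6833 [0.5385 0.0464 0.2237] [1.  0.  0.6] 0.7001547942565498 [-0.12  0.43  1.65 -0.    1.07 -1.84]
.609,.2105,.14,98.7 [-0.1185  0.1894  0.1043] [ 0.0003 -0.0014 -0.0002]
```

Call:
apply_moves(claw=[0.4,0.4,0.4,0.4,0.4], travel=[[-0.1185,0.1894,0],[-0.1185,0.1894,0],[-0.1185,0.1894,0],[-0.1185,0.1894,0],[-0.1185,0.1894,0.05]], turn=[[0,0,0],[0,0,0],[0,0,0],[0,0,0],[0,0,0]])

```text
t: 7.1
tcp_pos: [0.6171, 0.2153, 0.191]
tool_rot: [-0.078, 0.997, 0.002, 0.009]
force: [2.5, -1.1, 0.7]
finger_gap: 0.697
gripper_force: 0.0
```

Call:
apply_moves(claw=[0.4,0.4,0.4], travel=[[0,0,0.04],[0,0,0.06],[0,0,0.06]], turn=[[0,0,0],[0,0,0],[0,0,0]])

```text
t: 7.35
tcp_pos: [0.6051, 0.2084, 0.1306]
tool_rot: [-0.076, 0.997, -0.001, -0.007]
force: [-0.3, -0.6, 0.1]
finger_gap: 0.699
gripper_force: 0.0
```

```bash
python3 g.py .609,.2105,.037,98.7; python3 -c "
from h import *
s=snap('wrist');cv2.imwrite('pics/w2.png',s['pixels'][:,:,::-1])
q=manip.sense();o=onplane(s,[[256,300]],.05);print(o)"
```

```text
7.35 [0.6051 0.2084 0.1306] [-0.3 -0.6  0.1] 0.6992862691123586 [ 0.16  0.67  1.47 -0.    1.02 -1.57]
.609,.2105,.037,98.7 [-0.0069  0.0018  0.1169] [-0.0001 -0.0047  0.0003]
[[0.69926935 0.22910339 0.05      ]]
```

View pics/w2.png

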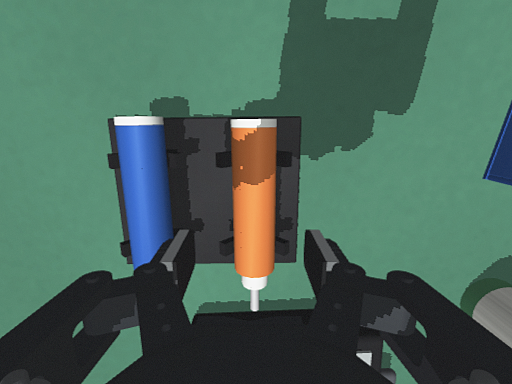

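The orange barrel (centre column about 253) lies midway between the pads, and the left finger is clear of blue. I'll check the axial position from this picture.

Run:
```python
from g import *
s=snap('wrist'); h=cv2.cvtColor(s['pixels'],cv2.COLOR_RGB2HSV); m=cv2.inRange(h,(5,130,60),(20,255,255)); m[:,:215]=0;m[:,300:]=0
v,u=np.nonzero(m); p=onplane(s,np.c_[u,v],.05); print(cv2.minAreaRect((p[:,:2]*1000).astype(np.float32)))
p=cloud(s)[v,u]; p=p[p[:,2]>.05]; print(cv2.minAreaRect((p[:,:2]*1000).astype(np.float32)),p[:,2].max(),q['tcp_pos'])
```

```text
((609.093505859375, 212.7411651611328), (133.0249481201172, 36.663570404052734), 9.176409721374512)
((604.2562255859375, 212.260009765625), (123.73436737060547, 35.764732360839844), 9.347113609313965) 0.0699201493434393 [0.60710284 0.20839493 0.13337434]
```

```bash
python3 g.py .606,.2115,.06,99.1 .606,.2115,.038,99.1
```

```text
7.45 [0.609  0.2085 0.1358] [0.3 0.1 0.2] 0.7005056853562426 [ 0.16  0.67  1.46 -0.    1.02 -1.57]
.606,.2115,.06,99.1 [0.0027 0.0043 0.0947] [-0.     -0.0014 -0.0023]
.606,.2115,.038,99.1 [0.0026 0.0043 0.1222] [-0.     -0.0014 -0.0023]
```

Call:
apply_moves(claw=[0.4,0.4,0.4,0.4,0.4], travel=[[0.0026,0.0043,0.02],[0.0026,0.0043,0.05],[0.0026,0.0043,0.08],[0.0026,0.0043,0.105],[0.0026,0.0043,0.122]], turn=[[0,0,-0.0023],[0,0,-0.0023],[0,0,-0.0023],[0,0,-0.0023],[0,0,-0.0023]])

```text
t: 7.87
tcp_pos: [0.608, 0.2113, 0.04]
tool_rot: [-0.079, 0.997, 0.0, 0.0]
force: [-0.3, -0.5, 0.5]
finger_gap: 0.701
gripper_force: 0.0
```

Call:
apply_moves(claw=[0.4,0.4,-1,-1,-1], travel=[[0,0,0],[0,0,0],[0,0,0],[0,0,0],[0,0,0]], turn=[[0,0,0],[0,0,0],[0,0,0],[0,0,0],[0,0,0]])

```text
t: 8.28
tcp_pos: [0.6089, 0.213, 0.0425]
tool_rot: [-0.079, 0.997, 0.001, 0.002]
force: [-0.8, 3.3, 5.2]
finger_gap: 0.4
gripper_force: 49.7
```

Call:
apply_moves(claw=[-1,-1,-1,-1], travel=[[0,0,0],[0,0,0],[0,0,0],[0,0,0]], turn=[[0,0,0],[0,0,0],[0,0,0],[0,0,0]])

```text
t: 8.62
tcp_pos: [0.6089, 0.213, 0.0425]
tool_rot: [-0.079, 0.997, 0.001, 0.002]
force: [-1.2, 3.5, 6.7]
finger_gap: 0.405
gripper_force: 49.9
```

```bash
python3 g.py .606,.2115,.038,99.1
```

```text
8.6167 [0.6089 0.213  0.0425] [-1.2  3.5  6.7] 0.4048638033679799 [ 0.16  0.79  1.51  0.    0.83 -1.57]
.606,.2115,.038,99.1 [ 0.0039 -0.0013  0.0056] [ 0.0004  0.0013 -0.0001]
```

Call:
apply_moves(claw=[-1,-1,-1,-1,-1], travel=[[0,0,-0.01],[0,0,-0.03],[0,0,-0.06],[0,0,-0.1],[0,0,-0.14]], turn=[[0,0,0],[0,0,0],[0,0,0],[0,0,0],[0,0,0]])

```text
t: 9.03
tcp_pos: [0.6066, 0.2111, 0.1529]
tool_rot: [-0.079, 0.997, -0.001, -0.001]
force: [0.5, 0.5, -1.0]
finger_gap: 0.402
gripper_force: 50.0
```

Call:
apply_moves(claw=[-1,-1,-1,-1], travel=[[0,0,-0.03],[0,0,-0.04],[0,0,-0.04],[0,0,-0.04]], turn=[[0,0,0],[0,0,0],[0,0,0],[0,0,0]])

```text
t: 9.37
tcp_pos: [0.6069, 0.2114, 0.1837]
tool_rot: [-0.079, 0.997, -0.0, -0.001]
force: [-0.1, 0.2, -1.8]
finger_gap: 0.405
gripper_force: 50.0
```

```bash
cat > held.py <<'E'
from g import *
import sys
s=snap('wrist'); cv2.imwrite('pics/w3.png',s['pixels'][:,:,::-1]); h=cv2.cvtColor(s['pixels'],cv2.COLOR_RGB2HSV); m=cv2.inRange(h,(5,130,60),(20,255,255)); m[:,:180]=0;m[:,330:]=0
v,u=np.nonzero(m); p=cloud(s)[v,u]; p=p[p[:,2]>.02]; print(len(p),cv2.minAreaRect((p[:,:2]*1000).astype(np.float32)),p[:,2].max(),q['tcp_pos'])
d=p[:,:2]-q['tcp_pos'][:2]; a=d@(-base[1][:2,0]); 
for lo,hi in((-.06,-.03),(-.03,0),(0,.03),(.03,.06)):
    k=(a>lo)&(a<hi); print(lo,k.sum(), np.percentile(p[k,2],97) if k.sum() else 0)
print('axial range rel TCP',np.percentile(a,[1,99]))
E
python3 held.py; python3 g.py
```

```text
13378 ((653.176025390625, 211.41024780273438), (227.75970458984375, 46.49131774902344), 2.752380847930908) 0.2602700160850716 [0.60688077 0.21139242 0.18374681]
-0.06 4782 0.21015509443633867
-0.03 3971 0.21018584679371569
0 3253 0.20977775524423967
0.03 203 0.20902758012220743
axial range rel TCP [-0.06568398  0.03113191]
9.4167 [0.6062 0.2113 0.1826] [-0.4 -1.2 -1.4] 0.4026492652341805 [ 0.16  0.61  1.43 -0.    1.11 -1.57]
```

View pics/w3.png

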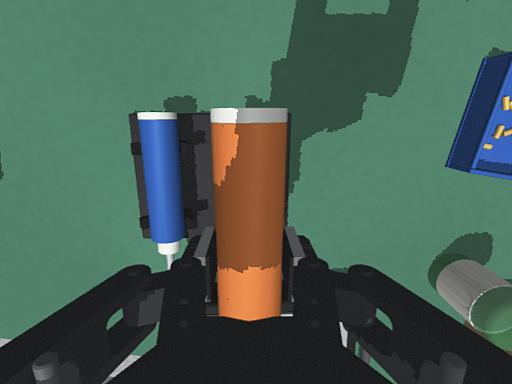

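The cartridge is held level, its axis about 8 mm above the TCP and its centre about 3 mm behind. Blue is undisturbed. Next I carry it to the cradle.

```bash
python3 g.py .584,-.2314,.183,92.3
```

```text
9.4167 [0.6062 0.2113 0.1826] [-0.4 -1.2 -1.4] 0.4026492652341805 [ 0.16  0.61  1.43 -0.    1.11 -1.57]
.584,-.2314,.183,92.3 [ 0.1149 -0.5421  0.    ] [-0.0002 -0.0011  0.0378]
```

Call:
apply_moves(claw=[-1,-1,-1,-1,-1], travel=[[0.004,-0.02,0],[0.01,-0.05,0],[0.02,-0.09,0],[0.03,-0.14,0],[0.04,-0.19,0]], turn=[[0,0,0.008],[0,0,0.016],[0,0,0.024],[0,0,0.032],[0,0,0.0378]])

```text
t: 9.83
tcp_pos: [0.598, 0.0559, 0.1814]
tool_rot: [-0.021, 1.0, 0.0, -0.003]
force: [1.2, -0.3, -1.3]
finger_gap: 0.397
gripper_force: 50.1
```

```bash
python3 g.py .584,-.2314,.183,92.3
```

```text
9.8333 [0.598  0.0559 0.1814] [ 1.2 -0.3 -1.3] 0.3966241193097478 [-0.09  0.56  1.54 -0.    1.05 -1.7 ]
.584,-.2314,.183,92.3 [ 0.0322 -0.3581 -0.002 ] [ 0.0002 -0.0017  0.0003]
```

Call:
apply_moves(claw=[-1,-1,-1,-1,-1], travel=[[0.004,-0.05,0],[0.009,-0.1,0],[0.013,-0.15,0],[0.018,-0.2,0],[0.0225,-0.25,0]], turn=[[0,0,0],[0,0,0],[0,0,0],[0,0,0],[0,0,0]])

```text
t: 10.25
tcp_pos: [0.5881, -0.1453, 0.1815]
tool_rot: [-0.02, 1.0, 0.001, -0.002]
force: [1.2, -0.0, -1.7]
finger_gap: 0.399
gripper_force: 50.1
```

Call:
apply_moves(claw=[-1,-1,-1,-1,-1], travel=[[0.004,-0.045,0],[0.008,-0.085,0],[0.0097,-0.1081,0],[0.0097,-0.1081,0],[0.0097,-0.1081,0]], turn=[[0,0,0],[0,0,0],[0,0,0],[0,0,0],[0,0,0]])

```text
t: 10.67
tcp_pos: [0.5843, -0.2312, 0.1816]
tool_rot: [-0.019, 1.0, 0.001, -0.002]
force: [0.9, 1.1, -1.4]
finger_gap: 0.4
gripper_force: 50.1
```

Call:
apply_moves(claw=[-1,-1], travel=[[0,0,0],[0,0,0]], turn=[[0,0,0],[0,0,0]])

```text
t: 10.83
tcp_pos: [0.5851, -0.2288, 0.183]
tool_rot: [-0.021, 1.0, 0.001, -0.001]
force: [0.1, -0.0, -2.0]
finger_gap: 0.401
gripper_force: 50.1
```

```bash
python3 held.py; python3 g.py .584,-.2314,.057,92.3
python3 - <<'E'
from m import *
k=P[190:260,280:345].reshape(-1,3);k=k[(k[:,2]>.125)&(k[:,2]<.145)];print('knob',len(k),k.mean(0))
E
```

```text
13246 ((571.658935546875, -230.29293823242188), (105.80463409423828, 35.80230712890625), 2.7318365573883057) 0.25923645613258406 [ 0.58510813 -0.22883072  0.18300119]
-0.06 4747 0.2094867484342102
-0.03 3934 0.20942155220886974
0 3237 0.2090442148511054
0.03 202 0.20837871559091142
axial range rel TCP [-0.06559503  0.03071597]
10.8833 [ 0.5854 -0.2289  0.1834] [-0.9  0.2 -0.9] 0.39834174020117785 [-0.55  0.59  1.47  0.    1.09 -2.16]
.584,-.2314,.057,92.3 [ 0.0016 -0.0033  0.158 ] [ 0.0004 -0.0005  0.0006]Traceback (most recent call last):
  File "<stdin>", line 1, in <module>
  File "m.py", line 11, in <module>
    org=cv2.inRange(hsv,(5,150,100),(20,255,255)); print('orange',fit(roi(org,165,200,120,200),.05,b))
                                                                  ~~~^^^^^^^^^^^^^^^^^^^^^^^^^^^^^^^^
  File "m.py", line 7, in fit
    v,u=np.nonzero(m); p=onplane(s,np.c_[u,v],z)
                         ~~~~~~~^^^^^^^^^^^^^^^^
  File "h.py", line 13, in onplane
    p=rays(s,uv); d=np.c_[p,np.ones(len(p))]@s['R']; c=-s['R'].T@s['t']
  File "h.py", line 11, in rays
    return cv2.undistortPoints(np.array(uv,float).reshape(-1,1,2),K,d).reshape(-1,2)
           ~~~~~~~~~~~~~~~~~~~^^^^^^^^^^^^^^^^^^^^^^^^^^^^^^^^^^^^^^^^
cv2.error: OpenCV(4.12.0) /io/opencv/modules/calib3d/src/undistort.dispatch.cpp:347: error: (-215:Assertion failed) CV_IS_MAT(_src) && CV_IS_MAT(_dst) && (_src->rows == 1 || _src->cols == 1) && (_dst->rows == 1 || _dst->cols == 1) && _src->cols + _src->rows - 1 == _dst->rows + _dst->cols - 1 && (CV_MAT_TYPE(_src->type) == CV_32FC2 || CV_MAT_TYPE(_src->type) == CV_64FC2) && (CV_MAT_TYPE(_dst->type) == CV_32FC2 || CV_MAT_TYPE(_dst->type) == CV_64FC2) in function 'cvUndistortPointsInternal'
```

View pics/w3.png

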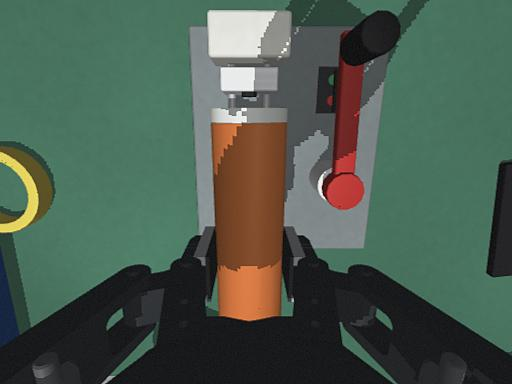

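The bar lies aside (knob at (372,38), disc at (344,190)) and the cartridge is in line with the cradle, with its rear cap toward the pusher. I lower it.

Call:
apply_moves(claw=[-1,-1,-1,-1,-1], travel=[[0.0016,-0.003,0.03],[0.0016,-0.003,0.06],[0.0016,-0.003,0.09],[0.0016,-0.003,0.12],[0.0016,-0.003,0.14]], turn=[[0,0,0],[0,0,0],[0,0,0],[0,0,0],[0,0,0]])

```text
t: 11.4
tcp_pos: [0.5839, -0.2316, 0.0703]
tool_rot: [-0.021, 1.0, 0.001, -0.001]
force: [0.1, 0.5, -1.7]
finger_gap: 0.402
gripper_force: 50.1
```

Call:
apply_moves(claw=[-1,-1,-1,-1,-1], travel=[[0,0,0.004],[0,0,0.008],[0,0,0.012],[0,0,0.016],[0,0,0.016]], turn=[[0,0,0],[0,0,0],[0,0,0],[0,0,0],[0,0,0]])

```text
t: 11.82
tcp_pos: [0.5857, -0.2329, 0.0613]
tool_rot: [-0.02, 1.0, -0.0, 0.001]
force: [-0.0, 1.9, 1.6]
finger_gap: 0.399
gripper_force: 50.3
```

```bash
python3 held.py; python3 g.py .584,-.2314,.057,92.3
```

```text
13338 ((586.94384765625, -236.2167510986328), (135.09811401367188, 42.13376235961914), 2.4612839221954346) 0.13724659157048452 [ 0.58571538 -0.23291281  0.06131692]
-0.06 4782 0.08780762940223596
-0.03 3939 0.08775092770416454
0 3262 0.08736201364798929
0.03 223 0.08658019395882605
axial range rel TCP [-0.06567046  0.03098622]
11.8667 [ 0.5857 -0.2329  0.0613] [-0.6  2.1  4. ] 0.40327715617574433 [-0.56  0.75  1.54  0.    0.84 -2.17]
.584,-.2314,.057,92.3 [0.0021 0.002  0.0054] [-0.0002  0.0009 -0.    ]
```

Call:
apply_moves(claw=[-1,-1,-1,-1,-1], travel=[[0.001,0.002,0],[0.001,0.003,0.002],[0.001,0.003,0.004],[0.001,0.003,0.005],[0.001,0.003,0.005]], turn=[[0,0,0],[0,0,0],[0,0,0],[0,0,0],[0,0,0]])

```text
t: 12.28
tcp_pos: [0.5845, -0.231, 0.0592]
tool_rot: [-0.02, 1.0, -0.001, 0.001]
force: [-3.9, 2.8, 19.4]
finger_gap: 0.402
gripper_force: 52.2
```

```bash
python3 held.py; python3 g.py .584,-.2314,.057,92.3
```

```text
13351 ((585.7806396484375, -234.21865844726562), (135.42251586914062, 41.80823516845703), 2.3530144691467285) 0.1348577248043609 [ 0.58449605 -0.23101998  0.05917463]
-0.06 4773 0.08559659079961493
-0.03 3946 0.08568393994865961
0 3269 0.08537763731983947
0.03 195 0.08463308233751664
axial range rel TCP [-0.06573391  0.03056127]
12.3333 [ 0.5845 -0.231   0.0592] [-3.7  3.6 19. ] 0.4022704369180777 [-0.55  0.75  1.55  0.    0.84 -2.16]
.584,-.2314,.057,92.3 [ 0.0006 -0.0005  0.0027] [-0.0005  0.0008 -0.0002]
```

Call:
apply_moves(claw=[-1,-1,0.4,0.4,0.4], travel=[[0,0,-0.002],[0,0,-0.003],[0,0,-0.003],[0,0,-0.003],[0,0,-0.003]], turn=[[0,0,0],[0,0,0],[0,0,0],[0,0,0],[0,0,0]])

```text
t: 12.75
tcp_pos: [0.5834, -0.2308, 0.0573]
tool_rot: [-0.02, 1.0, 0.0, -0.0]
force: [0.4, -0.6, 0.5]
finger_gap: 0.697
gripper_force: 0.0
```

Call:
apply_moves(claw=[0.4,0.4,0.4,0.4,0.4], travel=[[0,0,0],[0,0,-0.02],[0,0,-0.06],[0,0,-0.11],[0,0,-0.16]], turn=[[0,0,0],[0,0,0],[0,0,0],[0,0,0],[0,0,0]])

```text
t: 13.17
tcp_pos: [0.5827, -0.2304, 0.1856]
tool_rot: [-0.02, 1.0, 0.001, -0.002]
force: [1.4, -0.7, 0.9]
finger_gap: 0.702
gripper_force: 0.0
```

Call:
apply_moves(claw=[0.4,0.4,0.4,0.4], travel=[[0.045,0.03,-0.02],[0.09,0.06,-0.02],[0.12,0.09,-0.02],[0.12,0.09,-0.02]], turn=[[0,0,0],[0,0,0],[0,0,0],[0,0,0]])

```text
t: 13.5
tcp_pos: [0.4744, -0.1551, 0.2]
tool_rot: [-0.021, 1.0, 0.005, -0.007]
force: [-0.7, 1.7, -0.8]
finger_gap: 0.701
gripper_force: 0.0
```

```bash
cat > chk.py <<'E'
from g import *
import sys
f=sys.argv[1]
b=snap('top');a=snap('scene');w=snap('wrist')
for n,s in(('top',b),('scene',a),('wrist',w)):
    P=cloud(s);h=cv2.cvtColor(s['pixels'],cv2.COLOR_RGB2HSV)
    C=np.stack([(P-O)@ex,(P-O)@ey,P[...,2]-O[2]],-1)
    m=(cv2.inRange(h,(5,130,60),(20,255,255))>0)&(abs(C[...,0])<.11)&(abs(C[...,1])<.05)&(C[...,2]<.03)&(C[...,2]>-.03)
    if m.sum()>20:
        p=C[m]; print(n,'cartridge',m.sum(),cv2.minAreaRect((p[:,:2]*1000).astype(np.float32)),'top',np.percentile(p[:,2],97))
        for lo,hi in((-.06,-.02),(.02,.06)):
            k=p[(p[:,0]>lo)&(p[:,0]<hi)]; print('   y mid,top',lo,len(k),np.percentile(k[:,1],[2,98]).mean() if len(k) else 0,np.percentile(k[:,2],97) if len(k) else 0)
    m=(h[...,2]<75)&(C[...,2]>.035)&(C[...,2]<.09)&(abs(C[...,0])<.16)&(abs(C[...,1])<.16)
    if m.sum()>5: p=C[m]; p=p[p[:,2]>np.percentile(p[:,2],97)-.006]; print(n,'knob',len(p),p.mean(0))
cv2.imwrite('pics/'+f,np.hstack([cv2.resize(x,(400,300)) for x in(a['pixels'][110:230,130:290,::-1],w['pixels'][:,:,::-1])]))
E
python3 chk.py c4.png; python3 g.py
```

```text
scene cartridge 621 ((-1.1584396362304688, 12.237712860107422), (123.1114501953125, 37.386348724365234), 1.807175636291504) top 0.01974496509757428
   y mid,top -0.06 182 0.01101909135482235 0.019064113694958966
   y mid,top 0.02 222 0.010668493142782972 0.020119548469143843
scene knob 38 [-0.11239806  0.09097036  0.06697354]
wrist cartridge 1470 ((-3.0813026428222656, 0.5700016021728516), (123.94377136230469, 39.59161376953125), 0.277140736579895) top 0.019468889752814352
   y mid,top -0.06 460 0.001022921352325984 0.01838036348844407
   y mid,top 0.02 531 0.01129779547334949 0.019915288643544502
wrist knob 790 [-0.11819378  0.08457044  0.06832754]
13.65 [ 0.4853 -0.1629  0.2021] [-0.1 -0.7  0. ] 0.6990728031095012 [-0.54  0.42  1.75 -0.    0.98 -2.15]
```

View pics/c4.png

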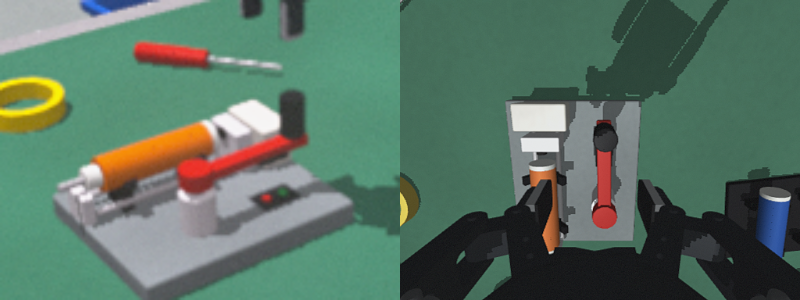

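The cartridge is seated (top +19 mm, x about −2 mm), nozzle to the outlet and the bar still aside. I go back to the knob.

```bash
python3 g.py .465,-.1513,.102,92.3
```

```text
13.65 [ 0.4853 -0.1629  0.2021] [-0.1 -0.7  0. ] 0.6990728031095012 [-0.54  0.42  1.75 -0.    0.98 -2.15]
.465,-.1513,.102,92.3 [0.0249 0.0156 0.125 ] [-0.0003  0.0004  0.0001]
```

Call:
apply_moves(claw=[0.4,0.4,0.4,0.4,0.4], travel=[[0.0249,0.0156,0],[0.0249,0.0156,0],[0.0249,0.0156,0.02],[0.0249,0.0156,0.04],[0.0249,0.0156,0.06]], turn=[[0,0,0],[0,0,0],[0,0,0],[0,0,0],[0,0,0]])

```text
t: 14.07
tcp_pos: [0.467, -0.1528, 0.1535]
tool_rot: [-0.02, 1.0, -0.001, 0.002]
force: [0.1, -0.2, -0.9]
finger_gap: 0.706
gripper_force: 0.0
```

Call:
apply_moves(claw=[0.4,0.4,0.4,0.4,0.4], travel=[[0,0,0.02],[0,0,0.04],[0,0,0.06],[0,0,0.065],[0,0,0.065]], turn=[[0,0,0],[0,0,0],[0,0,0],[0,0,0],[0,0,0]])

```text
t: 14.48
tcp_pos: [0.4653, -0.1518, 0.1005]
tool_rot: [-0.02, 1.0, 0.0, -0.001]
force: [0.4, 0.0, 0.5]
finger_gap: 0.701
gripper_force: 0.0
```

```bash
python3 g.py .465,-.1513,.102,92.3
```

```text
14.4833 [ 0.4653 -0.1518  0.1005] [0.4 0.  0.5] 0.7014227661459544 [-0.54  0.56  1.88 -0.    0.7  -2.15]
.465,-.1513,.102,92.3 [ 0.0003  0.0006 -0.0019] [ 0.0002 -0.0004 -0.0001]
```

Grip and lift about 38 mm.

Call:
apply_moves(claw=[-1,-1,-1,-1,-1], travel=[[0,0,0],[0,0,0],[0,0,0],[0,0,0],[0,0,0]], turn=[[0,0,0],[0,0,0],[0,0,0],[0,0,0],[0,0,0]])

```text
t: 14.9
tcp_pos: [0.4652, -0.1514, 0.1027]
tool_rot: [-0.02, 1.0, -0.001, 0.001]
force: [0.5, 0.3, 1.3]
finger_gap: 0.289
gripper_force: 48.9
```

Call:
apply_moves(claw=[-1,-1,-1,-1,-1], travel=[[0,0,0],[0,0,-0.012],[0,0,-0.024],[0,0,-0.036],[0,0,-0.048]], turn=[[0,0,0],[0,0,0],[0,0,0],[0,0,0],[0,0,0]])

```text
t: 15.32
tcp_pos: [0.4659, -0.1511, 0.1401]
tool_rot: [-0.02, 1.0, -0.0, 0.001]
force: [5.5, 0.4, -11.2]
finger_gap: 0.288
gripper_force: 49.6
```

Call:
apply_moves(claw=[-1,-1], travel=[[0,0,0],[0,0,0]], turn=[[0,0,0],[0,0,0]])

```text
t: 15.48
tcp_pos: [0.4656, -0.1512, 0.1402]
tool_rot: [-0.02, 1.0, -0.0, 0.001]
force: [4.4, 1.4, -7.9]
finger_gap: 0.286
gripper_force: 49.7
```

```bash
python3 chk.py c5.png; python3 g.py .465,-.1513,.102,92.3
```

```text
top cartridge 135 ((42.409706115722656, 1.6080188751220703), (36.491180419921875, 37.15248107910156), 85.84264373779297) top 0.021887220518080366
   y mid,top -0.06 0 0 0
   y mid,top 0.02 130 0.001463542972338079 0.021910624865563662
scene cartridge 459 ((0.088348388671875, 9.403374671936035), (122.92169952392578, 34.55009460449219), 3.0390665531158447) top 0.020461850461422765
   y mid,top -0.06 28 0.007186290417950453 0.02013430830123242
   y mid,top 0.02 219 0.010942323880183019 0.020604961742585894
scene knob 31 [-0.10900177  0.09480733  0.08725175]
wrist cartridge 270 ((-10.993053436279297, 0.3206748962402344), (106.17041778564453, 42.51043701171875), 1.7796838283538818) top 0.019513849711314063
   y mid,top -0.06 78 -0.0006332096745015735 0.013068033176925061
   y mid,top 0.02 16 -0.01296280612908614 0.01641163536069944
wrist knob 382 [-0.12560022  0.08402233  0.08682931]
15.6333 [ 0.4655 -0.1512  0.1398] [ 6.6 -0.5 -8. ] 0.2883020523618742 [-0.54  0.49  1.86  0.    0.79 -2.15]
.465,-.1513,.102,92.3 [ 0.0008 -0.0001  0.0472] [-0.0002  0.0007 -0.0002]
```

Call:
apply_moves(claw=[-1,-1,-1,-1,-1], travel=[[-0.0018,-0.0224,0],[-0.007,-0.0444,0],[-0.0157,-0.0652,0],[-0.0275,-0.0845,0],[-0.0421,-0.1016,0]], turn=[[0,0,0],[0,0,0],[0,0,0],[0,0,0],[0,0,0]])

```text
t: 16.05
tcp_pos: [0.5014, -0.2289, 0.1388]
tool_rot: [-0.019, 1.0, 0.003, -0.0]
force: [6.4, 7.7, -8.5]
finger_gap: 0.29
gripper_force: 49.7
```

Call:
apply_moves(claw=[-1,-1,-1,-1,-1], travel=[[-0.0171,-0.0146,0],[-0.0364,-0.0264,0],[-0.0572,-0.0351,0],[-0.0792,-0.0403,0],[-0.0984,-0.0421,0]], turn=[[0,0,0],[0,0,0],[0,0,0],[0,0,0],[0,0,0]])

```text
t: 16.47
tcp_pos: [0.5792, -0.2591, 0.1371]
tool_rot: [-0.02, 1.0, 0.003, -0.004]
force: [0.4, 2.9, -8.1]
finger_gap: 0.295
gripper_force: 49.8
```

Call:
apply_moves(claw=[-1,-1], travel=[[0,0,0],[0,0,0]], turn=[[0,0,0],[0,0,0]])

```text
t: 16.63
tcp_pos: [0.5794, -0.2591, 0.1374]
tool_rot: [-0.021, 1.0, 0.002, -0.003]
force: [0.4, 3.6, -7.6]
finger_gap: 0.29
gripper_force: 49.8
```

```bash
python3 g.py; python3 -c "
from g import *
print((base[0]-O)@np.c_[ex,ey])"
```

```text
16.6333 [ 0.5794 -0.2591  0.1374] [ 0.4  3.6 -7.6] 0.2901596242146499 [-0.6   0.65  1.48  0.    1.01 -2.21]
[-0.00371689 -0.02742752]
```

Call:
apply_moves(claw=[-1,-1,-1,-1,-1], travel=[[0,0,0.008],[0,0,0.016],[0,0,0.024],[0,0,0.029],[0,0,0.029]], turn=[[0,0,0],[0,0,0],[0,0,0],[0,0,0],[0,0,0]])

```text
t: 17.05
tcp_pos: [0.5791, -0.2594, 0.1149]
tool_rot: [-0.02, 1.0, 0.002, -0.002]
force: [0.1, 5.1, -6.8]
finger_gap: 0.287
gripper_force: 50.0
```

Call:
apply_moves(claw=[-1,-1,-1,-1], travel=[[0,0,0.001],[0,0,0.002],[0,0,0.002],[0,0,0.002]], turn=[[0,0,0],[0,0,0],[0,0,0],[0,0,0]])

```text
t: 17.38
tcp_pos: [0.5793, -0.2594, 0.114]
tool_rot: [-0.02, 1.0, 0.002, -0.002]
force: [-0.1, 6.1, -7.3]
finger_gap: 0.288
gripper_force: 50.0
```

Call:
apply_moves(claw=[0.4,0.4,0.4,0.4,0.4], travel=[[0,0,0],[0,0,0],[0,0,0],[0,0,0],[0,0,0]], turn=[[0,0,0],[0,0,0],[0,0,0],[0,0,0],[0,0,0]])

```text
t: 17.8
tcp_pos: [0.5819, -0.2623, 0.1163]
tool_rot: [-0.02, 1.0, -0.001, 0.001]
force: [-0.3, 0.6, 0.1]
finger_gap: 0.697
gripper_force: 0.0
```

Call:
apply_moves(claw=[0.4,0.4,0.4,0.4,0.4], travel=[[0,0,-0.02],[0,0,-0.05],[0,0,-0.09],[0,0,-0.13],[0,0,-0.13]], turn=[[0,0,0],[0,0,0],[0,0,0],[0,0,0],[0,0,0]])

```text
t: 18.22
tcp_pos: [0.5852, -0.2641, 0.2272]
tool_rot: [-0.02, 1.0, -0.005, 0.006]
force: [1.2, -0.5, 0.6]
finger_gap: 0.701
gripper_force: 0.0
```

Call:
apply_moves(claw=[0.4,0.4,0.4,0.4,0.4], travel=[[0.04,0.03,0],[0.08,0.06,0],[0.12,0.12,0],[0.12,0.12,0],[0.12,0.12,0]], turn=[[0,0,0],[0,0,0],[0,0,0],[0,0,0],[0,0,0]])

```text
t: 18.63
tcp_pos: [0.4779, -0.1656, 0.2193]
tool_rot: [-0.021, 1.0, 0.001, -0.002]
force: [0.3, -0.3, -0.6]
finger_gap: 0.701
gripper_force: 0.0
```

```bash
python3 chk.py c6.png; python3 g.py
```

```text
scene cartridge 482 ((-1.3803558349609375, -1.6611137390136719), (124.58195495605469, 53.55745315551758), 1.6367859840393066) top 0.0198051836321065
   y mid,top -0.06 110 0.010622303286474245 0.019120015902234024
   y mid,top 0.02 227 0.010817145256015523 0.02003085665868532
scene knob 49 [-0.00444923 -0.02215383  0.07588909]
wrist cartridge 1784 ((-0.20269775390625, 3.444173812866211), (128.36952209472656, 40.79899215698242), 3.581758737564087) top 0.019635884466467402
   y mid,top -0.06 724 0.0030561826221223104 0.01858070291065253
   y mid,top 0.02 754 0.0045242594185789685 0.02001529381069411
wrist knob 35 [-0.01668852  0.08836542  0.03635262]
18.7833 [ 0.483  -0.1704  0.2201] [ 1.  -1.1 -0.1] 0.6995700980522173 [-0.56  0.39  1.73 -0.    1.02 -2.17]
```

View pics/c6.png

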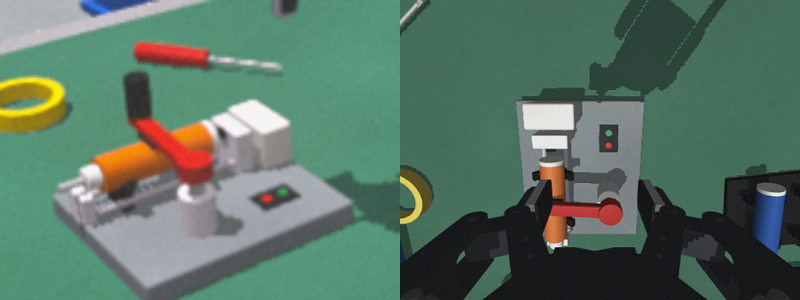

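The bar lies across the seated barrel, knob top about 76 mm above the cradle point (centre about 54 mm) and x about −4 mm. The robot is clear of everything, so I hand in.

```bash
python3 -c "
from station import manip
print(manip.sign_off())"
```

```text
the job is handed in; nothing more can be done
None
```

The job is handed in, no verdict returned: in my last check the orange cartridge was seated in the cradle with its nozzle to the outlet, the clamp bar was down across it, the blue cartridge was still in its rack slot, and the gripper was clear of everything.

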